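# Load the pellet press and hold it under pressure

## Task

Press the sample that is waiting in the steel die: set the die upright in the round pocket of the press's loading slide, let go of it, and push the slide fully home under the ram. Only then flip the red safety catch over towards you, take the lever by its black ball and pull it all the way down to its stop, so that the yellow band of the ram's sprung foot is pressed up into the ram. Finish still gripping the ball and holding the lever down (it springs back up if let go), and leave the jars, vials, mug and everything else on the desk where they stand.

Things in the scene. Friction and masses are not known exactly. Their poses are not given: they have to be found in the camera images.
- press: bench pellet press, fixed to the desk, pale grey-green, 255 x 130 mm base, 245 mm high. Origin on the desk straight below the ram axis; x points away from the operator (the front, with the slide, faces -x), y to the press's left, z up. The front face of its head lies at x = -36 mm, the head's underside at z = 125 mm and its top at z = 235 mm, its sides at y = +-35 mm; the column stands behind, x = 48 to 88 mm. The slide's steel guide rails are 28 mm high, at y = +-43 to 57 mm
- die: the loaded pellet die: bright steel body with a 53 mm flange at its foot (up to about 15 mm high) and above it a 43 mm barrel up to z = 46 mm, out of which stands a plunger with a 26 mm head, top at z = 60 mm; about 0.7 kg. Grip it across the barrel. Origin at the centre of its underside, z up along its axis; it stands on the desk among the jars
- pocket (a point): centre of the floor of the round pocket in the loading slide (moves with the slide; aluminium block 84 x 84 mm, top at 34 mm above the desk). The floor is 27 mm above the desk, the pocket 7 mm deep and 57 mm wide (the flange has 2 mm of play all round), with a small chamfer. Its axes are the press's
- slide (a joint): position of the loading slide in m: 0 = fully home, pocket under the ram axis; about 0.10 to 0.115 = out towards the operator. It runs straight along the press's x axis with about 2 N of friction and stays where it is left
- slide_knob (a point): centre of the upright black knob at the front of the slide, 58 mm above the desk, 25 mm in diameter and 23 mm high (its top at 69 mm) on a steel post; 95 mm in front of the pocket's centre and moves with the slide. It can be gripped from above or pushed
- catch (a joint): angle of the red safety catch in rad: 0 to 0.1 = engaged, its nose blocks the lug on the lever's spindle so that the lever has only about 0.1 rad of play; 1.7 = flipped fully over towards the operator. It is clear above about 0.7. Friction holds it where it is left (about 0.6 N at the ball)
- catch_tab (a point): centre of the red ball (18 mm) on the catch's thumb tab, a 10 mm red bar, 55 mm from the catch's axis, 46 mm left (+y) of the ram axis. Engaged, the tab rises above the head, leaning 30 degrees away from the operator (ball 272 mm above the desk); it swings over towards the operator in the press's x-z plane, to 67 degrees from upright. Pinch and lead it round, or push it over from behind
- catch_axis (a point): the pivot of the catch, 224 mm above the desk on the left side of the head; the pivot runs along the press's y axis (fixed to the press)
- lever (a joint): angle of the lever in rad: 0 = up, where a return spring keeps it; 1.0 = fully down at its stop. It drives the ram down by 20 mm per rad; the foot meets the die's plunger at about 0.65, and from there the pull gets heavier, up to about 8 N at the ball
- lever_ball (a point): centre of the black ball on the end of the lever, 34 mm in diameter, 170 mm from the lever's axis. The lever's 12 mm steel rod lies in a plane 85 mm to the right (-y) of the ram axis. At 0 it rises 50 degrees above level towards the operator (ball centre 315 mm above the desk), at 1.0 it lies 7 degrees below level (ball centre 163 mm above the desk)
- lever_axis (a point): point on the lever's axis in the plane of the ball's swing, 185 mm above the desk; the axis runs along the press's y axis (fixed to the press)
- foot (a joint): how far the sprung foot is pressed up into the ram, in m: 0 = free, yellow band showing, 0.007 = lever at its stop with the die under the ram, band hidden; 5 N per mm after about 5 N
- jar_white: white sample jar with white lid, 59 mm wide, 53 mm high, a bystander; origin at the centre of its underside
- jar_black: white sample jar with black lid, 47 mm wide, 64 mm high, a bystander; origin at the centre of its underside
- vial_a: small glass vial with white cap, 28 mm wide, 58 mm high, a bystander; origin at the centre of its underside
- vial_b: small glass vial with black cap, 28 mm wide, 58 mm high, a bystander; origin at the centre of its underside
- mug: cream mug, 84 mm wide, 92 mm high, a bystander; origin at the centre of its underside

How it is judged:
By the outcome, as a careful person would: the job done as asked, in the order asked, and still so for the second after the job is handed in, while the arm keeps its last pose, push and grip.
It also fails if it takes over 72 s, if anything falls off the work surface, if the arm or the gripper's body presses on something with over 40 N, if the wrist force passes 120 N, or if a joint passes its speed limit or range.

## Robot

A 6-joint arm with a two-finger parallel gripper is mounted at the origin on a cart in front of the work surface, level with it; the furniture and walls round the work are solid. World frame = base frame: x ahead of the robot, y to its left, z up, the work surface at z = 0. Lengths are in m, angles in rad, forces in N, time in s.
With the tool pointing down it reaches from about 0.3 to 0.85 m from the base axis. Payload 4.2 kg.
Tool frame: the origin (TCP) lies midway between the tips of the shut fingers; the grasp point (between the pads) lies pinch_z behind it (pinch_z is the distance from the TCP to the grasp point, in m); z points along the fingers, y is the line along which they close (so a half turn about z gives the same grasp; the last joint's range is limited). The gripper opens to 91 mm and grips with 3 to 60 N. Pads are 32 mm wide; open, the fingers measure 118 mm over their backs; the gripper's body (76 mm by 178 mm) begins 60 mm behind the grasp point.
Start: joints at [-1.308, 0.32, 1.565, -0, 1.257, -0.02], TCP at [0.16, -0.552, 0.178] pointing down, gripper open.
Joint ranges: [-3.11, 3.11], [-0.84, 2.01], [0.21, 2.61], [-1.34, 4.49], [0.05, 2.63], [-2.56, 2.56]. Speed limits (rad/s): [2.57, 2.57, 3.14, 3.14, 3.14, 3.14].

## Interface

Orientations are given as a 3x3 rotation matrix whose columns are the frame's x, y, z axes.
In Python, from station import get_state, read_camera, close_job, search_frame, pinch_z gives the robot as it stands.
- The arm moves only by the tool apply_moves, never from a script. Its argument "rows" is one flat list of numbers, 5 for each row, row after row: the closure, from 0 (fully open) to 1 (shut), then the shift along the tool's x, y, z in mm, then the turn about the tool's z in rad. In form: [fingers, tx, ty, tz, turn, fingers, tx, ty, tz, turn, ...]. A call has exactly 10 rows; each row is the pose to reach, as a shift and turn from the pose commanded when the call began, along the tool's axes at that moment; what a row does not reach only later rows make up. A row lasts 1/12 s, in which the tool goes at most 41.7 mm and 7.16 degrees, less where a joint would pass 70% of its speed; a pose out of reach is approached as far as the arm can. A call with a gripper value outside its range is refused whole. The fingers move at their own pace and stop on an object; "newtons" is the grip in N (left out, the last holds). Time passes only in rows, so rows that repeat a pose let the fingers close, or fill a call up. It gives the time, the measured TCP pose, the force, the opening and the grip force at its end, in the units of the state.
- get_state(): the state, without advancing time (a new reading comes with each control period).
- read_camera(name): name is "scene" or "top"; returns a dict with "img" (384x512x3 uint8, red, green, blue), "range_z" (384x512 float32, m along the optical axis (not along the pixel's ray), 0 where there is no reading), "mtx" (3x3 intrinsics, pixels), "position" and "orientation" of the camera in the world. Camera axes: x right, y down, z forward; pixel columns grow to the right and rows downward; lengths in m; the calibration is good to about 2 mm. A picture is of the moment at which its call begins.
- close_job(): hands the job in; it is judged then, once.
Trained networks look in the newest picture that a camera, given by its name, has taken for a name from the list of things; names that differ only in an ending like _2 or _b are one class to them, and where a whole thing is asked for, a point or a joint stands for the part that bears it (a point fixed in the world has none). Each returns a list of dicts, best first, with "p" (0 to 1); they miss things now and then, are a little off and sometimes report something else, mostly with a low value. They report only what shows in the picture. A call takes as long as a camera call.
- search_frame(camera, query): "xy" ([column, row] in pixels, amid what is visible of it).
The state is a dict: "time_s": time; "qpos": joint angles; "dq": joint speeds; "effort": joint torques, N m; "tcp_pos": TCP position; "ee_rot": TCP orientation; "wrist_force": force on the tool from outside, world axes, zero at the start; "ft_torque": the same for the moment, N m; "grip_width": finger opening in m; "gripper_force": force on a finger pad.
Only numpy, scipy, OpenCV 4.12 (cv2) and the standard library are available. Lean on these libraries where they do the work, as an engineer would, in place of code of your own. Each camera call takes 0.05 s, during which the arm holds its last target. There are 200 camera calls.

## Working session

There is one attempt and no reset: what is moved stays moved. The work goes in short steps, Python scripts to look and compute and a tool call to move; the robot and the scene stay as the last step left them, time stands still between calls to the robot, and variables do not carry over. Pictures are saved under pics/ and viewed, at most 10 in all, crops included, and the job is handed in when it is done.

Besides the shell and the picture viewer there is one more tool, called in YAML: its name, and indented under it one key for each argument. apply_moves: Moves the arm, as the interface text tells. Its arguments: {"type":"object","properties":{"rows":{"type":"array","items":{"type":"number"}},"newtons":{"type":"number"}},"required":["rows"]}

```bash
mkdir -p pics; cat > h.py <<'E'
import numpy as np, cv2
from station import *
def world(c,u,v,z=None):
    K=c["mtx"];R=np.array(c["orientation"]);p=np.array(c["position"])
    d=R@np.array([(u-K[0][2])/K[0][0],(v-K[1][2])/K[1][1],1.])
    if z is not None: return p+d*(z-p[2])/d[2]
    r=c["range_z"][int(round(v)),int(round(u))]
    return p+d*r
def cloud(c):
    K=np.array(c["mtx"]);v,u=np.mgrid[0:384,0:512];r=c["range_z"]
    P=np.stack([(u-K[0,2])/K[0,0]*r,(v-K[1,2])/K[1,1]*r,r],-1)
    return P@np.array(c["orientation"]).T+np.array(c["position"])
E
python3 - <<'E'
from h import *
print(pinch_z); s=get_state(); print({k:np.round(v,3).tolist() for k,v in s.items()})
ims=[]
for n in("scene","top"):
    c=read_camera(n); np.savez(n,**c); ims.append(c["img"])
    print(n,np.round(c["position"],3),np.round(c["orientation"],2).tolist(),c["mtx"][0][0])
    for q in["press","die","pocket","slide_knob","catch_tab","lever_ball","jar_white","jar_black","vial_a","mug"]:
        for d in search_frame(n,q)[:2]:
            print(q,round(d["p"],2),np.round(d["xy"]),np.round(world(c,*d["xy"]),3))
    cv2.imwrite(f"pics/{n}0.png",cv2.resize(c["img"][...,::-1],(800,600)))
E
```

```text
0.0188
{'time_s': 0.0, 'qpos': [-1.308, 0.32, 1.566, 0.0, 1.257, -0.02], 'dq': [-0.0, 0.002, -0.002, -0.002, -0.001, -0.0], 'effort': [-0.001, -41.246, -23.197, 0.073, 0.045, -0.0], 'tcp_pos': [0.16, -0.552, 0.177], 'ee_rot': [[0.96, 0.279, -0.0], [0.279, -0.96, 0.002], [0.0, -0.002, -1.0]], 'wrist_force': [-0.21, 0.108, -0.349], 'ft_torque': [0.001, 0.007, -0.029], 'gripper_force': 0.0, 'grip_width': 0.091}
scene [ 0.11  -0.99   0.904] [[0.9, -0.25, 0.36], [-0.44, -0.5, 0.75], [-0.0, -0.83, -0.56]] 401.17551484544975
press 0.95 [282. 238.] [ 0.653 -0.086  0.029]
die 0.48 [287. 209.] [ 0.594 -0.205  0.245]
die 0.45 [232. 223.] [0.534 0.061 0.028]
pocket 0.59 [252. 249.] [ 0.538 -0.095  0.029]
slide_knob 0.73 [246. 251.] [ 0.513 -0.094  0.028]
lever_ball 0.66 [285. 205.] [ 0.615 -0.157  0.221]
jar_white 0.7 [204. 203.] [0.478 0.195 0.047]
jar_black 0.94 [271. 321.] [ 0.444 -0.402  0.065]
vial_a 0.65 [320. 316.] [ 0.574 -0.435  0.051]
vial_a 0.5 [322. 301.] [ 0.613 -0.386  0.039]
mug 0.95 [209. 180.] [0.547 0.331 0.056]
top [ 0.386 -0.032  1.495] [[-0.0, -0.99, 0.14], [-1.0, 0.0, 0.0], [-0.0, -0.14, -0.99]] 419.0249286958711
press 0.84 [277. 194.] [ 0.605 -0.13   0.017]
die 0.71 [219. 215.] [0.526 0.076 0.041]
pocket 0.97 [266. 218.] [ 0.516 -0.089  0.025]
slide_knob 0.81 [265. 215.] [ 0.528 -0.084  0.019]
slide_knob 0.55 [217. 214.] [0.528 0.083 0.056]
catch_tab 0.45 [266. 169.] [ 0.642 -0.08   0.265]
lever_ball 0.76 [305. 184.] [ 0.602 -0.201  0.239]
jar_white 0.72 [219. 216.] [0.525 0.076 0.041]
jar_white 0.69 [178. 226.] [0.486 0.215 0.05 ]
jar_black 0.64 [354. 241.] [ 0.432 -0.386  0.06 ]
jar_black 0.59 [268. 214.] [ 0.531 -0.094  0.022]
vial_a 0.37 [346. 188.] [ 0.62  -0.369  0.04 ]
```

View pics/scene0.png

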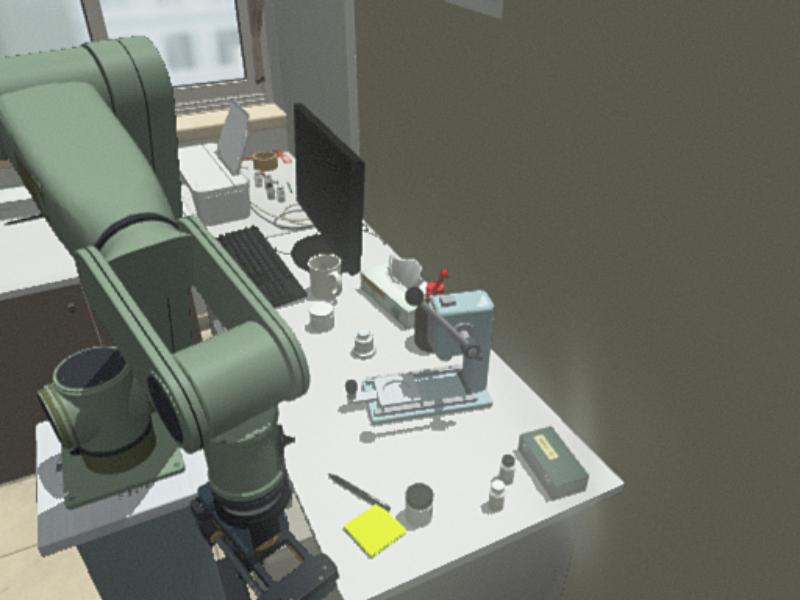

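View pics/top0.png

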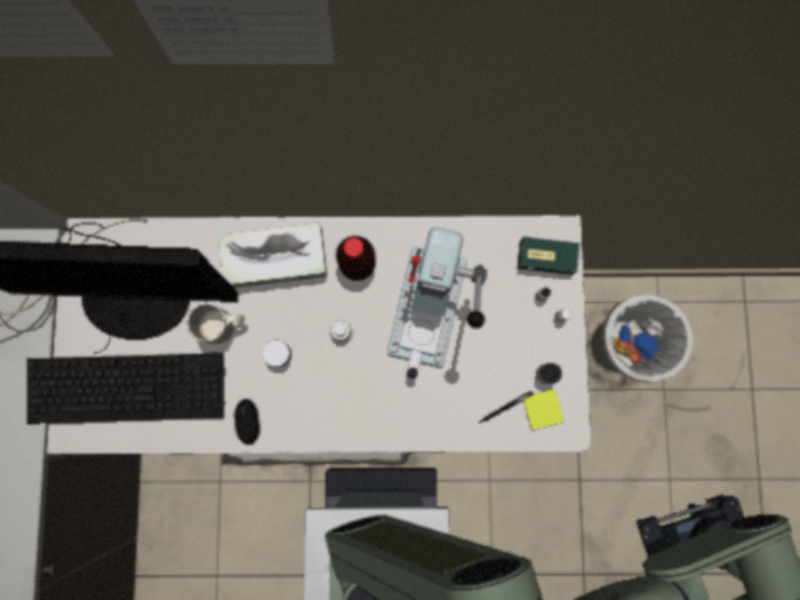

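The scene view shows the press at (430,360) with its knob at (350,386) and the die at (364,343). In the top view the die is at (340,330), pocket at (422,335), knob at (412,373), lever ball at (476,319) and red catch ball at (416,262), all in the 800x600 images. A red can stands at (356,255).

```bash
python3 - <<'E'
from h import *
c=dict(np.load("top.npz")); P=cloud(c); im=c["img"].astype(int)
def sel(m): return P[m]
X,Y,Z=P[...,0],P[...,1],P[...,2]
reg=(X>.4)&(X<.85)&(Y>-.3)&(Y<.0)
for lo,hi in((.225,.25),(.02,.045),(.006,.02)):
    Q=sel(reg&(Z>lo)&(Z<hi)); r=cv2.minAreaRect(Q[:,:2].astype(np.float32)*1000)
    print(lo,len(Q),np.round(Q.mean(0),3),np.round(r[0],1),np.round(r[1],1),round(r[2],1))
# die
d=(abs(X-.526)<.06)&(abs(Y-.08)<.06)
for lo,hi in((.052,.07),(.038,.05),(.008,.02)):
    Q=sel(d&(Z>lo)&(Z<hi)); print("die",lo,len(Q),np.round(Q.mean(0),4) if len(Q) else 0,np.round(Q.min(0),3),np.round(Q.max(0),3))
# red / black balls
R,G,B=im[...,0],im[...,1],im[...,2]
m=(R>120)&(G<70)&(B<70); v,u=np.nonzero(m&(Y<-.03)); print("red",[(a,b,*np.round(P[b,a],3)) for a,b in zip(u,v)])
dk=(R+G+B<150)
for nm,(a,b),z in(("ball",(305,204),.315),("knob",(264,239),.069)):
    mm=np.zeros_like(dk);mm[b-9:b+10,a-9:a+10]=dk[b-9:b+10,a-9:a+10]
    v,u=np.nonzero(mm); print(nm,len(u),u.mean(),v.mean(),np.ptp(u),np.ptp(v),np.round(world(c,u.mean(),v.mean(),z),4),np.round(np.median(P[mm],0),3),np.round(P[mm].max(0),3))
cv2.imwrite("pics/crop1.png",cv2.resize(im[140:260,200:330].astype(np.uint8)[...,::-1],None,fx=5,fy=5,interpolation=cv2.INTER_NEAREST))
E
```

```text
0.225 1132 [ 0.694 -0.135  0.235] [ 705.4 -151.5] [230.5 297.5] 0.3
0.02 1324 [ 0.584 -0.111  0.029] [ 628.8 -151.4] [384.5 298.3] 0.4
0.006 852 [ 0.606 -0.118  0.014] [ 612.7 -148.9] [298.3 415.3] 89.8
die 0.052 48 [0.5403 0.0804 0.059 ] [0.528 0.068 0.052] [0.553 0.092 0.068]
die 0.038 71 [0.5401 0.08   0.0443] [0.519 0.062 0.039] [0.561 0.1   0.05 ]
die 0.008 41 [0.5297 0.0728 0.0139] [0.48  0.056 0.008] [0.565 0.103 0.02 ]
red [(np.int64(266), np.int64(164), np.float64(0.656), np.float64(-0.08), np.float64(0.274)), (np.int64(267), np.int64(164), np.float64(0.655), np.float64(-0.083), np.float64(0.275)), (np.int64(265), np.int64(165), np.float64(0.652), np.float64(-0.077), np.float64(0.278)), (np.int64(266), np.int64(165), np.float64(0.652), np.float64(-0.08), np.float64(0.279)), (np.int64(267), np.int64(165), np.float64(0.651), np.float64(-0.083), np.float64(0.28)), (np.int64(268), np.int64(165), np.float64(0.652), np.float64(-0.086), np.float64(0.277)), (np.int64(264), np.int64(166), np.float64(0.648), np.float64(-0.074), np.float64(0.281)), (np.int64(265), np.int64(166), np.flo
[... 2837 characters left out ...]
at64(-0.566)), (np.int64(408), np.int64(230), np.float64(0.507), np.float64(-0.803), np.float64(-0.554)), (np.int64(409), np.int64(230), np.float64(0.507), np.float64(-0.808), np.float64(-0.554)), (np.int64(406), np.int64(231), np.float64(0.501), np.float64(-0.791), np.float64(-0.548)), (np.int64(407), np.int64(231), np.float64(0.502), np.float64(-0.799), np.float64(-0.558)), (np.int64(408), np.int64(231), np.float64(0.501), np.float64(-0.801), np.float64(-0.548))]
ball 74 303.81081081081084 203.94594594594594 9 8 [ 0.5305 -0.185   0.315 ] [ 0.529 -0.183  0.328] [ 0.541 -0.171  0.333]
knob 18 263.5 238.77777777777777 3 4 [ 0.4423 -0.0776  0.069 ] [ 0.442 -0.078  0.068] [ 0.448 -0.073  0.072]
```

View pics/crop1.png

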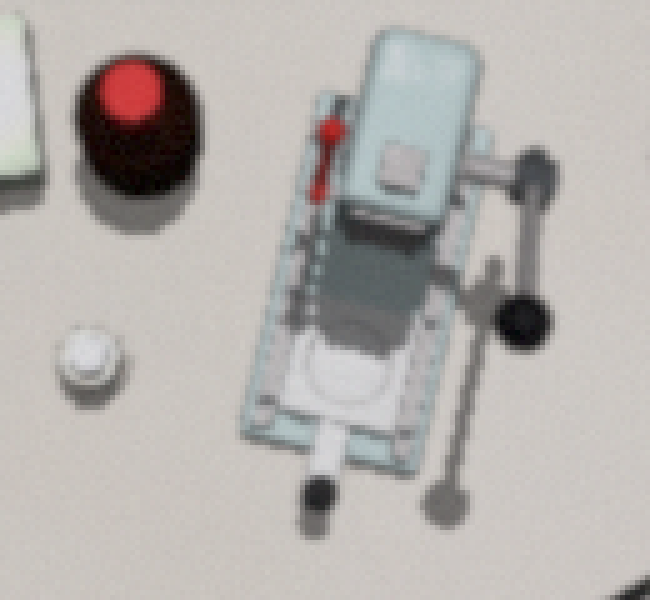

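The crop shows the press with its front towards the robot, turned a little clockwise. The pocket is at (348,365), knob (318,493), lever ball (522,322), catch ball (331,130) and die (90,360). I fit the press axes from the head top and side rails.

```bash
cat > fit.py <<'E'
from h import *
from scipy.optimize import minimize
def fit():
    c=dict(np.load("top.npz")); P=cloud(c)
    X,Y,Z=P[...,0],P[...,1],P[...,2]
    def comp(m,seed):
        n,l=cv2.connectedComponents(m.astype(np.uint8),connectivity=4); return l==l[seed[1],seed[0]]
    reg=(X>.4)&(X<.85)&(Y>-.3)&(Y<.0)
    H=comp(reg&(Z>.228)&(Z<.242),(280,175)); Q=P[H]; r=cv2.minAreaRect(Q[:,:2].astype(np.float32)*1000)
    print("head",len(Q),r)
    D=P[(reg)&(Z>.008)&(Z<.045)&(X>.455)&(X<.66)]; r2=cv2.minAreaRect(D[:,:2].astype(np.float32)*1000); print("base",len(D),r2)
    return c,P,H
if __name__=="__main__":
    c,P,H=fit()
    Q=P[H]
    for a in np.radians(np.arange(-16,-3,1)):
        u=Q[:,:2]@[np.cos(a),np.sin(a)]; w=Q[:,:2]@[-np.sin(a),np.cos(a)]
        D=P[(P[...,2]>.008)&(P[...,2]<.045)&(P[...,0]>.455)&(P[...,0]<.66)&(P[...,1]>-.25)&(P[...,1]<-.02)]
        wd=D[:,:2]@[-np.sin(a),np.cos(a)]; ud=D[:,:2]@[np.cos(a),np.sin(a)]
        f=lambda x:np.round(np.percentile(x,[1,99])*1000,1)
        print(round(np.degrees(a)),"head",f(u),f(w),round(np.ptp(f(w)),1),"base",f(ud),f(wd),round(np.ptp(f(wd)),1))
E
python3 fit.py
```

```text
head 1 ((628.769775390625, -124.11841583251953), (0.0, 0.0), 0.0)
base 1738 ((557.893310546875, -127.32380676269531), (201.111572265625, 206.32334899902344), 0.7085292935371399)
-16 head [638.6 638.6] [54. 54.] 0.0 base [471.1 674.4] [-12.2 116.7] 128.9
-15 head [639.5 639.5] [42.8 42.8] 0.0 base [471.8 674.3] [-21.3 106.3] 127.6
-14 head [640.1 640.1] [31.7 31.7] 0.0 base [472.4 674. ] [-31.1  96.2] 127.3
-13 head [640.6 640.6] [20.5 20.5] 0.0 base [472.8 673.5] [-41.5  86.3] 127.8
-12 head [640.8 640.8] [9.3 9.3] 0.0 base [473.1 672.7] [-52.3  76.7] 129.0
-11 head [640.9 640.9] [-1.9 -1.9] 0.0 base [473.4 671.8] [-63.5  67.3] 130.8
-10 head [640.8 640.8] [-13. -13.] 0.0 base [473.5 670.6] [-74.5  58. ] 132.5
-9 head [640.4 640.4] [-24.2 -24.2] 0.0 base [473.4 669.2] [-86.3  48.9] 135.2
-8 head [639.9 639.9] [-35.4 -35.4] 0.0 base [473.2 667.7] [-97.5  39.8] 137.3
-7 head [639.2 639.2] [-46.6 -46.6] 0.0 base [472.7 665.9] [-108.9   30.7] 139.6
-6 head [638.3 638.3] [-57.7 -57.7] 0.0 base [472.1 664. ] [-120.3   21.6] 141.9
-5 head [637.2 637.2] [-68.8 -68.8] 0.0 base [471.1 661.8] [-131.4   12.7] 144.1
-4 head [635.9 635.9] [-80. -80.] 0.0 base [469.8 659.7] [-142.5    3.7] 146.2
```

```bash
python3 - <<'E'
from h import *
c=dict(np.load("top.npz")); P=cloud(c);X,Y,Z=P[...,0],P[...,1],P[...,2]
m=((X>.4)&(Y>-.25)&(Y<-.06)&(Z>.226)&(Z<.244)).astype(np.uint8)
n,l=cv2.connectedComponents(m,connectivity=4)
for i in np.argsort([-(l==k).sum() for k in range(1,n)])[:3]+1:
    Q=P[l==i]; print((l==i).sum(),np.round(Q.mean(0),3))
k=1+np.argmax([(l==k).sum() for k in range(1,n)]); Q=P[l==k]
print(cv2.minAreaRect(Q[:,:2].astype(np.float32)*1000))
D=P[(Z>.008)&(Z<.045)&(X>.455)&(X<.66)&(Y>-.25)&(Y<-.02)]
S=P[(Z>.031)&(Z<.042)&(X>.455)&(X<.66)&(Y>-.25)&(Y<-.02)]; R=P[(Z>.023)&(Z<.031)&(X>.455)&(X<.66)&(Y>-.25)&(Y<-.02)]
pk=world(c,269.6,213,.034); kn=np.array([.4423,-.0776]); print("pocket",pk)
f=lambda x:np.round(np.percentile(x,[1,99])*1000,1)
for a in range(-16,-8):
    t=np.radians(a);ex=np.array([np.cos(t),np.sin(t)]);ey=np.array([-ex[1],ex[0]])
    g=lambda Q:(f(Q[:,:2]@ex),f(Q[:,:2]@ey))
    print(a,"head",*g(Q),"base",g(D)[1],"slide",*g(S),"rail",g(R)[1],"pk",np.round(pk[:2]@np.c_[ex,ey]*1000,1),"kn",np.round(kn@np.c_[ex,ey]*1000,1),"ball",np.round(np.array([.5305,-.185])@np.c_[ex,ey]*1000,1),"catch",np.round(np.array([.652,-.080])@np.c_[ex,ey]*1000,1))
E
```

```text
803 [ 0.661 -0.129  0.234]
62 [ 0.818 -0.11   0.235]
56 [ 0.818 -0.207  0.235]
((665.521728515625, -122.22527313232422), (88.53235626220703, 117.89035034179688), 75.17240142822266)
pocket [ 0.53344112 -0.10089422  0.034     ]
-16 head [615.7 729. ] [ 22.6 103.1] base [-12.2 116.7] slide [475.5 640.9] [ -3.9 106.5] rail [ -5.  110.3] pk [540.6  50.1] kn [446.6  47.3] ball [560.9 -31.6] catch [648.8 102.8]
-15 head [617.  730.1] [11.4 92.2] base [-21.3 106.3] slide [476.3 642.2] [-13.   97.1] rail [-14.4  99.5] pk [541.4  40.6] kn [447.3  39.5] ball [560.3 -41.4] catch [650.5  91.5]
-14 head [618.4 731. ] [-0.3 81.3] base [-31.1  96.2] slide [477.  643.4] [-22.1  86.9] rail [-23.9  89.1] pk [542.   31.2] kn [447.9  31.7] ball [559.5 -51.2] catch [652.   80.1]
-13 head [619.  731.5] [-12.   70.4] base [-41.5  86.3] slide [477.5 644.3] [-32.1  76.8] rail [-33.9  78.8] pk [542.5  21.7] kn [448.4  23.9] ball [558.5 -60.9] catch [653.3  68.7]
-12 head [619.6 731.3] [-23.7  59.4] base [-52.3  76.7] slide [477.9 644.6] [-42.3  66.5] rail [-45.3  69.4] pk [542.8  12.2] kn [448.8  16.1] ball [557.4 -70.7] catch [654.4  57.3]
-11 head [619.6 731.4] [-35.6  48.5] base [-63.5  67.3] slide [478.2 643.8] [-54.   56.7] rail [-56.8  60.2] pk [542.9   2.7] kn [449.    8.2] ball [556.1 -80.4] catch [655.3  45.9]
-10 head [619.1 731.4] [-47.7  37.5] base [-74.5  58. ] slide [478.3 642.7] [-65.1  47.2] rail [-68.3  50.9] pk [542.9  -6.7] kn [4.491e+02 4.000e-01] ball [554.6 -90.1] catch [656.   34.4]
-9 head [618.4 731. ] [-60.2  26.5] base [-86.3  48.9] slide [478.3 641.5] [-76.3  38. ] rail [-79.7  41.9] pk [542.7 -16.2] kn [449.   -7.5] ball [552.9 -99.7] catch [656.5  23. ]
```

```bash
python3 - <<'E'
from h import *
s=get_state();R=np.array(s["ee_rot"]);t=np.array(s["tcp_pos"])
A=[]
for n in("scene","top"):
    P=cloud(dict(np.load(n+".npz"))).reshape(-1,3); A.append((P-t)@R)
A=np.vstack(A); A=A[(abs(A[:,0])<.12)&(abs(A[:,1])<.16)&(A[:,2]<.0)&(A[:,2]>-.4)]
for z in np.arange(0,-.4,-.02):
    Q=A[(A[:,2]<=z)&(A[:,2]>z-.02)]
    if len(Q)>3: print(round(z,2),len(Q),np.round(np.percentile(Q[:,0],[2,98])*1000),np.round(np.percentile(Q[:,1],[2,98])*1000))
E
```

```text
-0.02 11 [-17.  15.] [-51.  46.]
-0.04 52 [-18.  17.] [-53.  52.]
-0.06 28 [-12.  17.] [-47.  51.]
-0.08 29 [-18.  14.] [-54.  49.]
-0.1 60 [-38.  37.] [-83.  81.]
-0.12 707 [-39.  38.] [-76.  81.]
-0.14 2166 [-36.  36.] [-88.  89.]
-0.16 370 [-25.  26.] [-73.  22.]
-0.18 131 [-23.  24.] [-52.  18.]
-0.2 466 [-38.  37.] [-51.  36.]
-0.22 579 [-37.  34.] [-26.  37.]
-0.24 444 [-37.  35.] [-21.  37.]
-0.26 550 [-36.  34.] [-14.  36.]
-0.28 536 [-35.  35.] [-5. 35.]
-0.3 533 [-35.  30.] [-4. 35.]
-0.32 718 [-40.  31.] [-36.  37.]
-0.34 631 [-60.  58.] [-74.  40.]
-0.36 1754 [-60.  58.] [-132.   43.]
-0.38 3243 [-59.  58.] [-146.   41.]
```

```bash
cat >> h.py <<'E'
A=np.radians(-14);EX=np.array([np.cos(A),np.sin(A),0]);EY=np.array([-EX[1],EX[0],0]);O=np.array([.6413,-.1269,0])
def pr(x,y,z): return O+x*EX+y*EY+[0,0,z]
def go(*ts,yaw=-14):
    s=get_state();R=np.array(s["ee_rot"]);t=np.array(s["tcp_pos"])
    a=np.degrees(np.arctan2(R[1,0],R[0,0]))
    print("t",s["time_s"],"tcp",np.round(t,4),"q",np.round(s["qpos"],2),"turn",round(np.radians((a-yaw+180)%360-180),3),"f",np.round(s["wrist_force"],1),"w",s["grip_width"],
     "press xyz",np.round([(t-O)@EX*1e3,(t-O)@EY*1e3,t[2]*1e3],1))
    for p in ts: print(np.round(R.T@(np.array(p)-t)*1000,1))
E
python3 - <<'E'
from h import *
go((.38,.04,.178),(.5403,.0804,.178))
E
```

```text
t 1.1 tcp [ 0.1605 -0.5522  0.1776] q [-1.31  0.32  1.56  0.    1.26 -0.02] turn 0.527 f [ 0.2  0.2 -0.1] w 0.09076905918363702 press xyz [-363.7 -529.   177.6]
[ 3.760e+02 -5.074e+02 -5.000e-01]
[ 5.412e+02 -5.015e+02 -5.000e-01]
```

apply_moves:
  rows: [0, 15, -20, 0, 0.05, 0, 38, -51, 0, 0.1, 0, 60, -82, 0, 0.16, 0, 83, -112, 0, 0.22, 0, 106, -143, 0, 0.28, 0, 128, -173, 0, 0.34, 0, 151, -204, 0, 0.4, 0, 174, -235, 0, 0.46, 0, 196, -265, 0, 0.527, 0, 219, -295, 0, 0.527]

```text
time_s: 1.93
tcp_pos: [0.2885, -0.2062, 0.1778]
ee_rot: [[0.97, -0.245, 0.001], [-0.245, -0.97, -0.001], [0.001, 0.0, -1.0]]
wrist_force: [0.2, -0.8, -0.6]
grip_width: 0.0911
gripper_force: 0.0
```

```bash
python3 - <<'E'
from h import *
go((.38,.04,.178),(.5403,.0804,.178))
E
```

```text
t 1.9333 tcp [ 0.2885 -0.2062  0.1778] q [-0.65 -0.04  2.    0.    1.18  1.17] turn -0.003 f [ 0.2 -0.8 -0.6] w 0.0910944011226963 press xyz [-323.1 -162.2  177.8]
[  28.4 -261.1   -0.3]
[ 1.739e+02 -3.395e+02 -2.000e-01]
```

apply_moves:
  rows: [0, 4, -37, 0, 0, 0, 8, -75, 0, 0, 0, 12, -112, 0, 0, 0, 16, -150, 0, 0, 0, 22, -187, 0, 0, 0, 36, -220, 0, 0, 0, 60, -250, 0, 0, 0, 90, -275, 0, 0, 0, 120, -298, 0, 0, 0, 150, -320, 0, 0]

```text
time_s: 2.77
tcp_pos: [0.5128, 0.068, 0.1776]
ee_rot: [[0.971, -0.24, 0.0], [-0.24, -0.971, -0.0], [0.0, 0.0, -1.0]]
wrist_force: [0.6, -1.0, 0.7]
grip_width: 0.091
gripper_force: 0.0
```

```bash
python3 - <<'E'
from h import *
go((.5403,.0804,.06),(.5403,.0804,.02))
c=read_camera("top"); P=cloud(c);X,Y,Z=P[...,0],P[...,1],P[...,2]
E
```

```text
t 2.7667 tcp [0.5128 0.068  0.1776] q [ 0.11  0.23  1.69 -0.    1.22  1.92] turn 0.002 f [ 0.6 -1.   0.7] w 0.09103100441957984 press xyz [-171.9  158.   177.6]
[ 23.7 -18.6 117.6]
[ 23.7 -18.6 157.6]
```

apply_moves:
  rows: [0, 14, -12, 15, 0, 0, 24, -18.5, 40, 0, 0, 24, -18.5, 75, 0, 0, 24, -18.5, 110, 0, 0, 24, -18.5, 140, 0, 0, 24, -18.5, 154, 0, 0, 24, -18.5, 157, 0, 0, 24, -18.5, 157, 0, 0.3, 24, -18.5, 157, 0, 0.5, 24, -18.5, 157, 0]
  newtons: 35

```text
time_s: 3.65
tcp_pos: [0.5405, 0.0787, 0.0222]
ee_rot: [[0.97, -0.242, 0.003], [-0.242, -0.97, 0.0], [0.003, -0.001, -1.0]]
wrist_force: [0.4, 0.5, 0.8]
grip_width: 0.0807
gripper_force: 0.0
```

apply_moves:
  rows: [0.7, 0, 0, 0, 0, 0.7, 0, 0, 0, 0, 0.7, 0, 0, 0, 0, 0.7, 0, 0, 0, 0, 0.7, 0, 0, 0, 0, 0.7, 0, 0, 0, 0, 0.7, 0, 0, 0, 0, 0.7, 0, 0, -3, 0, 0.7, 0, 0, -10, 0, 0.7, 0, 0, -20, 0]

```text
time_s: 4.48
tcp_pos: [0.5385, 0.0785, 0.0406]
ee_rot: [[0.97, -0.242, -0.002], [-0.242, -0.97, -0.0], [-0.002, 0.001, -1.0]]
wrist_force: [1.4, 0.8, 0.4]
grip_width: 0.0278
gripper_force: 0.0
```

```bash
python3 - <<'E'
from h import *
go()
print(get_state()["gripper_force"])
E
```

```text
t 4.4833 tcp [0.5385 0.0785 0.0406] q [ 0.12  0.4   1.83 -0.    0.92  1.94] turn 0.0 f [1.4 0.8 0.4] w 0.02776080404605597 press xyz [-149.4  174.4   40.6]
0.0
```

```bash
python3 - <<'E'
from h import *
c=read_camera("scene"); np.savez("scene",**c); print([(d["p"],d["xy"]) for d in search_frame("scene","die")[:2]])
cv2.imwrite("pics/s1.png",cv2.resize(c["img"][140:290,150:350,::-1],(800,600)))
c=read_camera("top");print([(d["p"],d["xy"],world(c,*d["xy"])) for d in search_frame("top","die")[:3]])
E
```

```text
[(0.57, [232.6, 223.1])]
[]
```

View pics/s1.png

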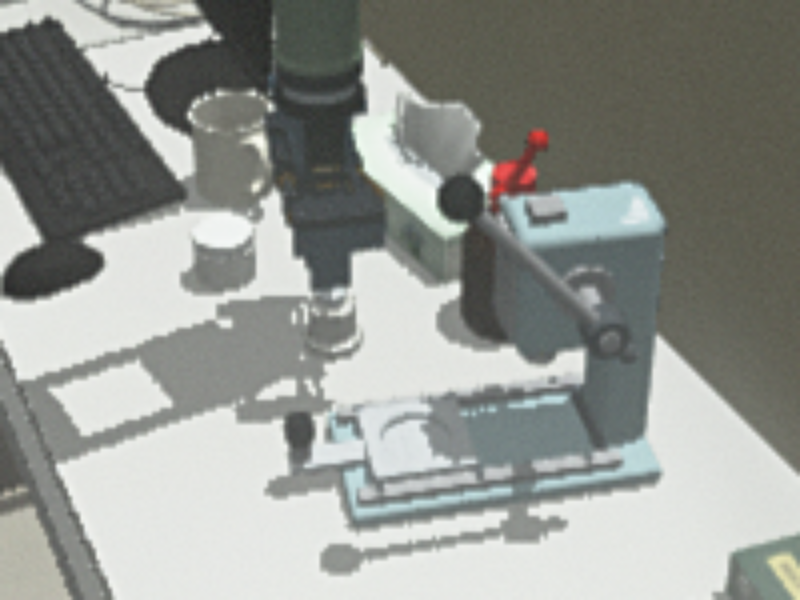

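The picture shows the die still standing upright at (333,325), with the fingers above it: I lifted before the slow fingers had closed. Going back down.

apply_moves:
  rows: [0.3, 0, 0, 0, 0, 0.3, 0, 0, 0, 0, 0.3, 0, 0, 0, 0, 0.3, 0, 0, 0, 0, 0.3, 0, 0, 0, 0, 0.3, 0, 0, 0, 0, 0.3, 0, 0, 0, 0, 0.3, 0, 0, 0, 0, 0.3, 1, -1.5, 10, 0, 0.3, 1.5, -1.5, 20, 0]

```text
time_s: 5.52
tcp_pos: [0.5416, 0.0799, 0.0202]
ee_rot: [[0.97, -0.242, 0.002], [-0.242, -0.97, 0.0], [0.002, -0.001, -1.0]]
wrist_force: [0.6, -0.3, -0.1]
grip_width: 0.064
gripper_force: 0.0
```

apply_moves:
  rows: [0.6, 0, 0, 0, 0, 0.7, 0, 0, 0, 0, 0.7, 0, 0, 0, 0, 0.7, 0, 0, 0, 0, 0.7, 0, 0, 0, 0, 0.7, 0, 0, 0, 0, 0.7, 0, 0, 0, 0, 0.7, 0, 0, 0, 0, 0.7, 0, 0, 0, 0, 0.7, 0, 0, 0, 0]

```text
time_s: 6.35
tcp_pos: [0.541, 0.0797, 0.0206]
ee_rot: [[0.97, -0.242, 0.0], [-0.242, -0.97, -0.0], [0.0, 0.0, -1.0]]
wrist_force: [-0.3, -0.8, -0.6]
grip_width: 0.0275
gripper_force: 0.0
```

```bash
python3 - <<'E'
from h import *
go()
for n in("scene","top"):
    c=read_camera(n); P=cloud(c)
    m=(abs(P[...,0]-.54)<.12)&(abs(P[...,1]-.08)<.11)&(P[...,2]>.006)
    Q=P[m&(P[...,2]<.07)]
    for lo,hi in((.006,.018),(.02,.045),(.048,.065)):
        q=Q[(Q[:,2]>lo)&(Q[:,2]<hi)]
        if len(q): print(n,lo,len(q),np.round(np.median(q,0),3),np.round(q.min(0),3),np.round(q.max(0),3))
    if n=="scene": cv2.imwrite("pics/s2.png",cv2.resize(c["img"][180:255,190:290,::-1],(800,600),interpolation=cv2.INTER_CUBIC))
E
```

```text
t 6.35 tcp [0.541  0.0797 0.0206] q [ 0.13  0.42  1.84 -0.    0.87  1.94] turn 0.0 f [-0.3 -0.8 -0.6] w 0.027517664610256974 press xyz [-147.3  176.2   20.6]
scene 0.006 70 [0.533 0.06  0.012] [ 0.45  -0.024  0.006] [0.656 0.189 0.018]
scene 0.02 78 [0.536 0.062 0.033] [0.486 0.036 0.02 ] [0.66  0.19  0.045]
scene 0.048 22 [0.531 0.064 0.058] [0.486 0.057 0.048] [0.558 0.188 0.064]
top 0.006 35 [0.514 0.007 0.008] [ 0.423 -0.029  0.006] [0.659 0.157 0.018]
top 0.02 7 [0.659 0.045 0.031] [0.659 0.035 0.028] [0.66  0.187 0.034]
top 0.048 5 [0.659 0.041 0.051] [0.658 0.033 0.048] [0.66  0.051 0.064]
```

View pics/s2.png

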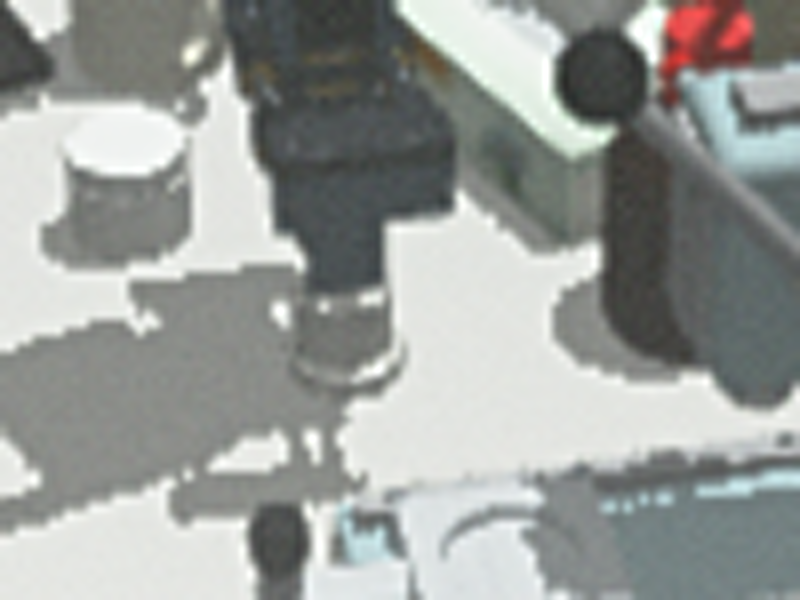

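The crop shows the finger's lower end at (345,290), right at the barrel's top edge; the tips look higher than the TCP reading suggests. I'll measure the tip height in the cloud.

```bash
python3 - <<'E'
from h import *
c=read_camera("scene"); P=cloud(c); im=c["img"].astype(int).sum(-1)
s=get_state();R=np.array(s["ee_rot"]);t=np.array(s["tcp_pos"])
# image columns through finger centre: crop col 345/8+190
u=233
for v in range(205,232): print(v,im[v,u],np.round(P[v,u],3),np.round((P[v,u]-t)@R*1000))
print("expected tip px of TCP:")
K=np.array(c["mtx"]);Rc=np.array(c["orientation"]);q=Rc.T@(t-np.array(c["position"]));print(K@q/q[2])
E
```

```text
205 249 [0.515 0.005 0.148] [  -7.   79. -128.]
206 248 [0.516 0.005 0.144] [  -7.   79. -123.]
207 253 [0.515 0.003 0.141] [  -7.   80. -121.]
208 248 [ 0.513 -0.002  0.141] [  -8.   86. -121.]
209 245 [0.535 0.054 0.094] [  0.  27. -74.]
210 240 [0.536 0.056 0.088] [  1.  24. -67.]
211 235 [0.535 0.055 0.085] [  0.  25. -64.]
212 236 [0.537 0.061 0.076] [  1.  19. -56.]
213 241 [0.535 0.054 0.077] [  0.  26. -56.]
214 254 [0.535 0.056 0.071] [  0.  25. -51.]
215 238 [0.537 0.062 0.062] [  1.  18. -42.]
216 300 [0.537 0.061 0.058] [  1.  19. -38.]
217 404 [0.54  0.069 0.048] [  2.  10. -27.]
218 384 [0.537 0.063 0.048] [  1.  17. -28.]
219 336 [0.536 0.061 0.046] [  0.  19. -25.]
220 325 [0.535 0.058 0.043] [ -0.  22. -23.]
221 344 [0.535 0.058 0.039] [ -1.  22. -18.]
222 344 [0.535 0.059 0.034] [ -1.  21. -13.]
223 349 [0.535 0.059 0.03 ] [-1. 22. -9.]
224 348 [0.536 0.062 0.023] [-0. 19. -2.]
225 334 [0.537 0.064 0.016] [-0. 16.  4.]
226 383 [0.533 0.056 0.019] [-2. 25.  2.]
227 463 [0.534 0.058 0.012] [-1. 22.  8.]
228 328 [0.532 0.053 0.012] [-2. 28.  8.]
229 353 [0.533 0.055 0.006] [-2. 26. 15.]
230 489 [0.532 0.054 0.002] [-2. 27. 19.]
231 655 [ 0.531  0.052 -0.   ] [-3. 29. 21.]
expected tip px of TCP:
[232.29116734 221.36866793   1.        ]
```

apply_moves:
  rows: [0.3, 0, 0, 0, 0, 0.3, 0, 0, 0, 0, 0.3, 0, 0, 0, 0, 0.3, 0, 0, 0, 0, 0.3, 0, 0, 0, 0, 0.3, 0, 0, 0, 0, 0.3, 0, 0, 0, 0, 0.3, 0, 0, 0, 0, 0.3, 0, 0, 5, 0, 0.3, 0, 0, 10, 0]

```text
time_s: 7.33
tcp_pos: [0.5412, 0.0797, 0.0104]
ee_rot: [[0.97, -0.242, 0.001], [-0.242, -0.97, 0.0], [0.001, -0.0, -1.0]]
wrist_force: [-0.4, 0.3, -0.8]
grip_width: 0.0638
gripper_force: 0.0
```

```bash
python3 - <<'E'
from h import *
go()
c=read_camera("scene"); P=cloud(c); im=c["img"].astype(int).sum(-1)
s=get_state();R=np.array(s["ee_rot"]);t=np.array(s["tcp_pos"])
L=(P-t)@R
m=(abs(L[...,0])<20)/1000+0
m=(abs(L[...,0])<.025)&(L[...,1]>.028)&(L[...,1]<.07)&(L[...,2]>-.08)&(L[...,2]<.02)
for z in np.arange(-.08,.01,.008):
    q=L[m&(L[...,2]>z)&(L[...,2]<=z+.008)]
    print(round(z,3),len(q),np.round(np.median(q,0)*1000) if len(q) else "")
E
```

```text
t 7.3333 tcp [0.5412 0.0797 0.0104] q [ 0.13  0.44  1.86 -0.    0.85  1.94] turn 0.0 f [-0.4  0.3 -0.8] w 0.06383918494817441 press xyz [-147.1  176.2   10.4]
-0.08 19 [ -2.  43. -77.]
-0.072 15 [ -2.  43. -69.]
-0.064 21 [  1.  42. -61.]
-0.056 13 [  1.  42. -53.]
-0.048 18 [  1.  39. -44.]
-0.04 1 [-13.  37. -39.]
-0.032 0 
-0.024 0 
-0.016 0 
-0.008 2 [ 4. 29. -3.]
-0.0 47 [ 1. 48.  7.]
0.008 63 [-3. 49.  9.]
```

The tips really end about 38 mm behind the reported TCP, so every height has to be lowered by about 35 mm.

apply_moves:
  rows: [0.3, 0, 0, 8, 0, 0.3, 0, 0, 16, 0, 0.3, 0, 0, 22, 0, 0.3, 0, 0, 26, 0, 0.3, 0, 0, 27, 0, 0.3, 0, 0, 27, 0, 0.5, 0, 0, 27, 0, 0.7, 0, 0, 27, 0, 0.7, 0, 0, 27, 0, 0.7, 0, 0, 27, 0]

```text
time_s: 8.22
tcp_pos: [0.5414, 0.08, -0.0162]
ee_rot: [[0.97, -0.242, 0.001], [-0.242, -0.97, 0.0], [0.001, -0.001, -1.0]]
wrist_force: [0.2, 1.5, -0.9]
grip_width: 0.0464
gripper_force: 34.5
```

apply_moves:
  rows: [0.7, 0, 0, 0, 0, 0.7, 0, 0, 0, 0, 0.7, 0, 0, 0, 0, 0.7, 0, 0, 0, 0, 0.7, 0, 0, 0, 0, 0.7, 0, 0, 0, 0, 0.7, 0, 0, 0, 0, 0.7, 0, 0, 0, 0, 0.7, 0, 0, 0, 0, 0.7, 0, 0, 0, 0]

```text
time_s: 9.05
tcp_pos: [0.5414, 0.0799, -0.0162]
ee_rot: [[0.97, -0.242, 0.001], [-0.242, -0.97, 0.0], [0.001, -0.001, -1.0]]
wrist_force: [2.4, 3.9, 2.8]
grip_width: 0.0464
gripper_force: 34.8
```

apply_moves:
  rows: [0.7, 0, 0, -5, 0, 0.7, 0, 0, -15, 0, 0.7, 0, 0, -28, 0, 0.7, 0, 0, -42, 0, 0.7, 0, 0, -54, 0, 0.7, 0, 0, -60, 0, 0.7, 0, 0, -60, 0, 0.7, 5, 15, -60, 0, 0.7, 10, 35, -60, 0, 0.7, 17, 60, -60, 0]

```text
time_s: 9.88
tcp_pos: [0.5414, 0.0174, 0.0424]
ee_rot: [[0.971, -0.24, -0.003], [-0.24, -0.971, -0.0], [-0.003, 0.001, -1.0]]
wrist_force: [0.4, -1.4, -7.0]
grip_width: 0.0466
gripper_force: 34.1
```

```bash
python3 - <<'E'
from h import *
go((.5352,-.101,.044))
print(get_state()["gripper_force"])
E
```

```text
t 9.8833 tcp [0.5414 0.0174 0.0424] q [ 0.01  0.39  1.83 -0.    0.92  1.82] turn 0.002 f [ 0.4 -1.4 -7. ] w 0.04664102738454332 press xyz [-131.9  115.9   42.4]
[ 22.4 116.5  -1.6]
34.13256130821537
```

apply_moves:
  rows: [0.7, 4, 20, -2, 0, 0.7, 10, 45, -2, 0, 0.7, 15, 70, -2, 0, 0.7, 19, 92, -2, 0, 0.7, 22, 108, -2, 0, 0.7, 22.5, 115, -2, 0, 0.7, 22.5, 116.5, -2, 0, 0.7, 22.5, 116.5, -2, 0, 0.7, 22.5, 116.5, -2, 0, 0.7, 22.5, 116.5, -2, 0]

```text
time_s: 10.72
tcp_pos: [0.5364, -0.1, 0.0453]
ee_rot: [[0.971, -0.241, -0.001], [-0.241, -0.971, 0.0], [-0.001, -0.0, -1.0]]
wrist_force: [0.5, 0.4, -6.1]
grip_width: 0.0467
gripper_force: 34.1
```

```bash
python3 - <<'E'
from h import *
go((.5352,-.101,.044))
c=read_camera("scene"); np.savez("scene2",**c); P=cloud(c)
s=get_state();t=np.array(s["tcp_pos"])
L=np.stack([(P-O)@EX,(P-O)@EY,P[...,2]],-1)
# die flange visible arc: z band .04-.065, fit circle r=26.5 ; slide block top
m=(abs(L[...,0]+.111)<.05)&(abs(L[...,1])<.05)
for z in np.arange(.03,.11,.005):
    q=L[m&(L[...,2]>z)&(L[...,2]<=z+.005)]
    if len(q)>2: print(round(z,3),len(q),np.round(q.min(0)*1000),np.round(q.max(0)*1000))
im=c["img"][195:270,205:305]
cv2.imwrite("pics/s3.png",cv2.resize(im[...,::-1],(800,600),interpolation=cv2.INTER_CUBIC))
E
```

```text
t 10.7167 tcp [ 0.5364 -0.1     0.0453] q [-0.21  0.39  1.82  0.    0.93  1.61] turn 0.001 f [ 0.5  0.4 -6.1] w 0.046651347692769844 press xyz [-108.2    0.7   45.3]
[-1.   1.2  1.3]
0.03 167 [-161.  -50.   30.] [-64.  49.  35.]
0.035 128 [-149.  -46.   35.] [-64.  40.  39.]
0.06 8 [-134.  -26.   62.] [-96.  -1.  65.]
0.065 16 [-134.  -27.   66.] [-84.  -3.  70.]
0.07 28 [-134.  -27.   70.] [-82.  16.  75.]
0.075 22 [-132.  -28.   75.] [-84.   6.  79.]
0.08 5 [-125.  -31.   83.] [-108.   -7.   85.]
0.085 11 [-128.  -33.   86.] [-92.  -4.  90.]
0.09 16 [-128.  -35.   90.] [-92.  -5.  95.]
0.095 16 [-128.  -35.   95.] [-95.  -6. 100.]
0.1 14 [-126.  -38.  100.] [-92. -27. 105.]
0.105 15 [-126.  -37.  105.] [-92. -27. 110.]
```

View pics/s3.png

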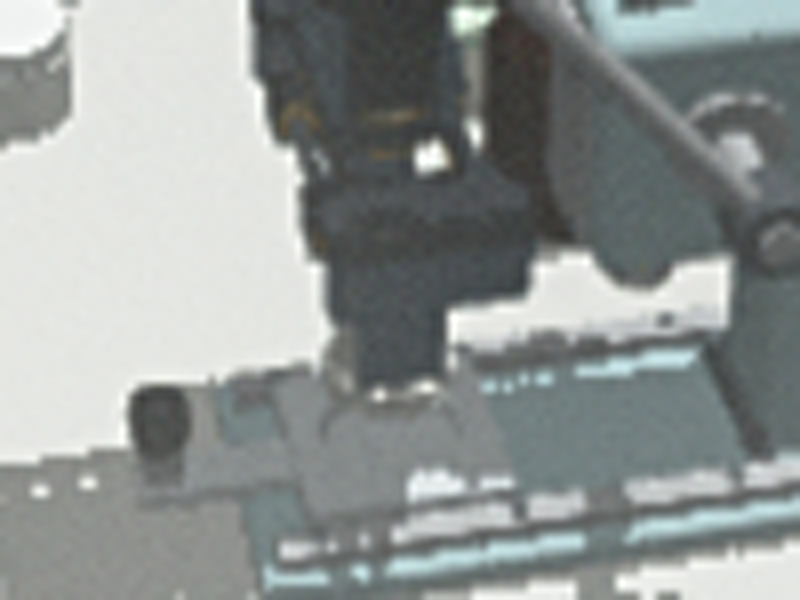

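The picture shows the die held upright just above the pocket, with the pocket rim at about (390,410). The offset is within a millimetre or two, so I lower gently.

apply_moves:
  rows: [0.7, -0.5, 0.5, 5, 0, 0.7, -1, 0.5, 12, 0, 0.7, -1, 0.5, 19, 0, 0.7, -1, 0.5, 24, 0, 0.7, -1, 0.5, 26, 0, 0.7, -1, 0.5, 28, 0, 0.7, -1, 0.5, 29.5, 0, 0.7, -1, 0.5, 31, 0, 0.7, -1, 0.5, 31, 0, 0.7, -1, 0.5, 31, 0]

```text
time_s: 11.6
tcp_pos: [0.5356, -0.1014, 0.0147]
ee_rot: [[0.97, -0.242, 0.0], [-0.242, -0.97, -0.0], [0.0, 0.0, -1.0]]
wrist_force: [-0.4, -0.4, -7.2]
grip_width: 0.0468
gripper_force: 34.1
```

apply_moves:
  rows: [0.7, 0, 0, 1, 0, 0.7, 0, 0, 2, 0, 0.7, 0, 0, 3, 0, 0.7, 0, 0, 4, 0, 0.7, 0, 0, 4.5, 0, 0.7, 0, 0, 4.5, 0, 0.7, 0, 0, 4.5, 0, 0.7, 0, 0, 4.5, 0, 0.7, 0, 0, 4.5, 0, 0.7, 0, 0, 4.5, 0]

```text
time_s: 12.43
tcp_pos: [0.5361, -0.1015, 0.0107]
ee_rot: [[0.97, -0.242, 0.002], [-0.242, -0.97, -0.0], [0.002, 0.0, -1.0]]
wrist_force: [-2.2, 0.4, 5.5]
grip_width: 0.0463
gripper_force: 35.0
```

apply_moves:
  rows: [0.3, 0, 0, 0, 0, 0.3, 0, 0, 0, 0, 0.3, 0, 0, 0, 0, 0.3, 0, 0, 0, 0, 0.3, 0, 0, 0, 0, 0.3, 0, 0, -8, 0, 0.3, 0, 0, -20, 0, 0.3, 0, 0, -36, 0, 0.3, 0, 0, -52, 0, 0.3, 0, 0, -62, 0]

```text
time_s: 13.27
tcp_pos: [0.5365, -0.1016, 0.0741]
ee_rot: [[0.97, -0.242, 0.003], [-0.242, -0.97, -0.001], [0.003, -0.0, -1.0]]
wrist_force: [0.8, 0.6, 0.5]
grip_width: 0.0642
gripper_force: 0.0
```

```bash
python3 - <<'E'
from h import *
go(pr(-.245,0,.075),pr(-.245,0,.017))
E
```

```text
t 13.2667 tcp [ 0.5365 -0.1016  0.0741] q [-0.21  0.36  1.79 -0.    0.99  1.61] turn 0.0 f [0.8 0.6 0.5] w 0.06420845741128567 press xyz [-107.8   -0.8   74.1]
[-137.2   -0.8   -1.3]
[-137.4   -0.8   56.7]
```

apply_moves:
  rows: [0.5, -18, 0, 0, 0, 0.7, -45, -1, 0, 0, 0.9, -75, -1, 0, 0, 1, -105, -1, 0, 0, 1, -128, -1, 0, 0, 1, -138, -1, 8, 0, 1, -139, -1, 25, 0, 1, -139, -1, 42, 0, 1, -139, -1, 54, 0, 1, -139, -1, 60, 0]

```text
time_s: 14.1
tcp_pos: [0.3999, -0.0666, 0.0112]
ee_rot: [[0.97, -0.242, -0.002], [-0.242, -0.97, 0.0], [-0.002, 0.0, -1.0]]
wrist_force: [0.3, 0.0, 0.2]
grip_width: 0.0012
gripper_force: 0.0
```

apply_moves:
  rows: [1, 0, 0, 0, 0, 1, 3, 0, 0, 0, 1, 8, 0, 0, 0, 1, 14, 0, 0, 0, 1, 22, 0, 0, 0, 1, 30, 0, 0, 0, 1, 38, 0, 0, 0, 1, 46, 0, 0, 0, 1, 54, 0, 0, 0, 1, 62, 0, 0, 0]

```text
time_s: 14.93
tcp_pos: [0.4618, -0.0819, 0.012]
ee_rot: [[0.97, -0.242, -0.0], [-0.242, -0.97, 0.0], [-0.0, -0.0, -1.0]]
wrist_force: [-2.6, 0.3, 3.0]
grip_width: 0.0002
gripper_force: 1.3
```

```bash
python3 - <<'E'
from h import *
go(pr(-.123,0,.014))
E
```

```text
t 14.9333 tcp [ 0.4618 -0.0819  0.012 ] q [-0.2   0.34  2.03  0.    0.78  1.61] turn 0.0 f [-2.6  0.3  3. ] w 0.00017884933531465844 press xyz [-185.     0.2   12. ]
[62.   0.2 -2. ]
```

apply_moves:
  rows: [1, 7, 0, 0, 0, 1, 14, 0, 0, 0, 1, 21, 0, 0, 0, 1, 28, 0, 0, 0, 1, 35, 0, 0, 0, 1, 41, 0, 0, 0, 1, 46, 0, 0, 0, 1, 50, 0, 0, 0, 1, 53, 0, 0, 0, 1, 56, 0, 0, 0]

```text
time_s: 15.77
tcp_pos: [0.5154, -0.0953, 0.0119]
ee_rot: [[0.97, -0.242, -0.0], [-0.242, -0.97, 0.0], [-0.0, -0.0, -1.0]]
wrist_force: [-2.0, 1.5, 1.1]
grip_width: 0.0002
gripper_force: 1.1
```

apply_moves:
  rows: [1, 1, 0, 0, 0, 1, 2, 0, 0, 0, 1, 3, 0, 0, 0, 1, 4, 0, 0, 0, 1, 5, 0, 0, 0, 1, 6, 0, 0, 0, 1, 6, 0, 0, 0, 1, 6, 0, 0, 0, 1, 6, 0, 0, 0, 1, 6, 0, 0, 0]

```text
time_s: 16.6
tcp_pos: [0.5155, -0.0953, 0.0118]
ee_rot: [[0.97, -0.242, -0.011], [-0.242, -0.97, 0.003], [-0.011, 0.0, -1.0]]
wrist_force: [-13.5, 6.0, 9.1]
grip_width: 0.0002
gripper_force: 6.4
```

apply_moves:
  rows: [1, -10, 0, 0, 0, 1, -30, 0, 0, 0, 1, -50, -5, -8, 0, 1, -60, -15, -30, 0, 1, -60, -25, -65, 0, 1, -60, -30, -105, 0, 1, -60, -30, -145, 0, 1, -60, -30, -185, 0, 1, -60, -30, -225, 0, 1, -60, -30, -260, 0]

```text
time_s: 17.43
tcp_pos: [0.4714, -0.0537, 0.2755]
ee_rot: [[0.97, -0.242, 0.006], [-0.242, -0.97, -0.002], [0.006, 0.0, -1.0]]
wrist_force: [2.3, -0.0, -0.3]
grip_width: 0.0005
gripper_force: 0.0
```

```bash
python3 - <<'E'
from h import *
go(pr(.042,.052,.29),pr(.042,.052,.217))
c=read_camera("scene"); np.savez("scene3",**c); P=cloud(c)
L=np.stack([(P-O)@EX,(P-O)@EY,P[...,2]],-1)*1000
np.set_printoptions(suppress=True)
for q in("slide_knob","die","catch_tab","lever_ball"):
    for d in search_frame("scene",q)[:2]: u,v=np.round(d["xy"]).astype(int); print(q,round(d["p"],2),u,v,np.round(L[v,u]))
K=np.array(c["mtx"]);Rc=np.array(c["orientation"]);pc=np.array(c["position"])
for nm,p in(("knob home",pr(-.095,0,.058)),("knob -5",pr(-.105,0,.058)),("plunger home",pr(0,0,.087))): q=K@(Rc.T@(p-pc)); print(nm,q[:2]/q[2])
im=c["img"].astype(int).sum(-1)
mm=(abs(L[...,0]+105)<40)&(abs(L[...,1])<30)&(L[...,2]>45)&(L[...,2]<75)&(im<200)
v,u=np.nonzero(mm);print("knob px",len(u),u.min(),u.max(),v.min(),v.max(),u.mean(),v.mean(),L[mm].mean(0),L[mm].min(0),L[mm].max(0))
cv2.imwrite("pics/s4.png",cv2.resize(c["img"][165:285,210:370,::-1],(800,600),interpolation=cv2.INTER_CUBIC))
E
```

```text
t 17.4333 tcp [ 0.4714 -0.0537  0.2755] q [-0.14  0.11  1.6  -0.    1.43  1.68] turn 0.0 f [ 2.3 -0.  -0.3] w 0.0005045334163150153 press xyz [-182.6   29.9  275.5]
[224.7 -22.1 -13.1]
[224.2 -22.1  59.9]
slide_knob 0.74 272 251 [-48. -18.  30.]
slide_knob 0.25 284 232 [-5.  0. 87.]
die 0.48 282 241 [-16. -19.  67.]
catch_tab 0.46 277 181 [ 20. 194. 159.]
catch_tab 0.26 208 177 [-204.  422.   69.]
lever_ball 0.72 292 211 [  4. -39. 197.]
knob home [256.81303751 242.69505453]
knob -5 [253.77773824 243.1156352 ]
plunger home [285.6403247  231.82477613]Traceback (most recent call last):
  File "<stdin>", line 12, in <module>
    return umr_minimum(a, axis, None, out, keepdims, initial, where)
ValueError: zero-size array to reduction operation minimum which has no identity
```

```bash
python3 - <<'E'
from h import *
c=dict(np.load("scene3.npz")); P=cloud(c)
L=np.stack([(P-O)@EX,(P-O)@EY,P[...,2]],-1)*1000
m=(L[...,0]>-60)&(L[...,0]<45)&(abs(L[...,1])<32)
for z in range(40,95,5):
    q=L[m&(L[...,2]>z)&(L[...,2]<=z+5)]
    if len(q)>2: print(z,len(q),np.round(q.min(0)),np.round(q.max(0)))
cv2.imwrite("pics/s4.png",cv2.resize(c["img"][165:285,210:370,::-1],(800,600),interpolation=cv2.INTER_CUBIC))
E
```

```text
40 46 [-37. -27.  40.] [44. 16. 45.]
45 25 [-30. -30.  45.] [45. 19. 50.]
50 20 [-29. -29.  50.] [45. 21. 55.]
55 23 [-30. -28.  55.] [45. 21. 60.]
60 25 [-30. -24.  60.] [44. 22. 65.]
65 24 [-28. -26.  65.] [45. 23. 70.]
70 54 [-28. -26.  70.] [44. 24. 75.]
75 26 [-28. -29.  75.] [44. 22. 80.]
80 12 [-20. -24.  80.] [45. 23. 85.]
85 39 [-20. -27.  85.] [43. 13. 89.]
90 3 [ 42. -25.  91.] [44. -8. 94.]
```

View pics/s4.png

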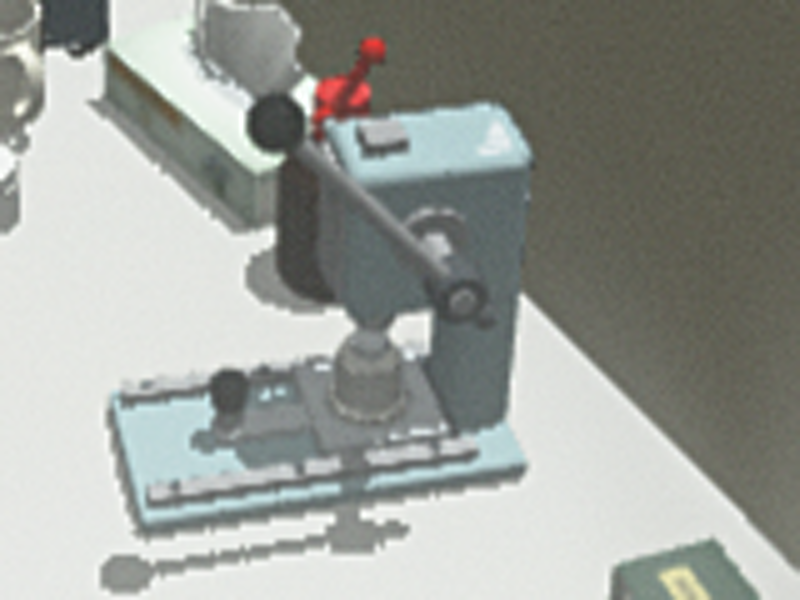

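The slide is home: the die stands upright at (370,380) directly under the ram, with the knob at (228,390). The catch is still engaged, its ball at (372,50). Next I go behind the catch ball.

apply_moves:
  rows: [1, 10, -3, -18, 0, 1, 35, -8, -20, 0, 1, 65, -12, -20, 0, 1, 95, -16, -20, 0, 1, 125, -20, -20, 0, 1, 155, -22, -20, 0, 1, 185, -22, -20, 0, 1, 210, -22, -20, 0, 1, 225, -22, -20, 0, 1, 228, -22, -18, 0]

```text
time_s: 18.52
tcp_pos: [0.6987, -0.0877, 0.2856]
ee_rot: [[0.97, -0.242, -0.004], [-0.242, -0.97, 0.0], [-0.004, 0.001, -1.0]]
wrist_force: [-0.8, -0.1, 0.0]
grip_width: 0.0001
gripper_force: 0.0
```

```bash
python3 - <<'E'
from h import *
go(pr(.042,.052,.217))
c=read_camera("scene");P=cloud(c);im=c["img"].astype(int)
L=np.stack([(P-O)@EX,(P-O)@EY,P[...,2]],-1)*1000
m=(im[...,0]>120)&(im[...,1]<70)&(L[...,2]>250)&(abs(L[...,0])<100)&(abs(L[...,1])<100)
print("catch ball",m.sum(),np.round(np.median(L[m],0)),np.round(L[m].max(0)))
m=(im.sum(-1)<330)&(im[...,0]<110)&(L[...,2]>262)&(L[...,2]<345)&(L[...,0]>0)&(L[...,0]<90)&(L[...,1]>10)&(L[...,1]<100)
q=L[m];print("finger",len(q));
if len(q):print(np.round(q.min(0)),np.round(q.max(0)))
E
```

```text
t 18.5167 tcp [ 0.6987 -0.0877  0.2856] q [-0.14  0.51  1.   -0.    1.64  1.67] turn -0.0 f [-0.8 -0.1  0. ] w 0.00013556088679181295 press xyz [ 46.2  51.9 285.6]
[-3.9 -0.2 68.6]
catch ball 10 [ -4.  42. 280.] [  1.  47. 283.]
finger 81
[  0.  37. 268.] [ 64.  60. 345.]
```

apply_moves:
  rows: [1, 0, 0, 8, 0, 1, 0, 0, 20, 0, 1, 0, 0, 35, 0, 1, 0, 0, 48, 0, 1, 0, 0, 57, 0, 1, 0, 0, 62, 0, 1, 0, 0, 62, 0, 1, -6, 0, 62, 0, 1, -12, 0, 62, 0, 1, -18, 0, 62, 0]

```text
time_s: 19.4
tcp_pos: [0.6789, -0.0824, 0.229]
ee_rot: [[0.97, -0.242, 0.002], [-0.242, -0.97, -0.0], [0.002, -0.0, -1.0]]
wrist_force: [0.1, -0.3, -0.3]
grip_width: 0.0001
gripper_force: 1.0
```

apply_moves:
  rows: [1, -6, 0, 0, 0, 1, -12, 0, 0, 0, 1, -18, 0, 0, 0, 1, -24, 0, 0, 0, 1, -30, 0, 0, 0, 1, -36, 0, 0, 0, 1, -42, 0, 0, 0, 1, -48, 0, 0, 0, 1, -54, 0, 0, 0, 1, -60, 0, 0, 0]

```text
time_s: 20.23
tcp_pos: [0.6206, -0.0679, 0.2278]
ee_rot: [[0.97, -0.242, -0.0], [-0.242, -0.97, -0.0], [-0.0, 0.0, -1.0]]
wrist_force: [1.7, -1.1, -1.0]
grip_width: 0.0004
gripper_force: 0.9
```

```bash
cat > ct.py <<'E'
from h import *
go()
for n in("scene","top"):
    c=read_camera(n);P=cloud(c);im=c["img"].astype(int)
    L=np.stack([(P-O)@EX,(P-O)@EY,P[...,2]],-1)*1000
    m=(im[...,0]>110)&(im[...,1]<70)&(im[...,2]<80)&(L[...,2]>200)&(abs(L[...,0])<120)&(abs(L[...,1]-46)<30)
    q=L[m];print(n,"red",m.sum());
    if len(q): i=np.argsort(q[:,0]);print(np.round(q[i[:4]]),np.round(q[i[-4:]]),np.round(q[np.argmax(q[:,2])]))
E
python3 ct.py
```

```text
t 20.2333 tcp [ 0.6206 -0.0679  0.2278] q [-0.13  0.37  1.36 -0.    1.41  1.69] turn 0.0 f [ 1.7 -1.1 -1. ] w 0.000357508367955144 press xyz [-34.4  52.2 227.8]
scene red 38
[[-67.  42. 277.]
 [-67.  44. 272.]
 [-65.  41. 274.]
 [-64.  43. 276.]] [[ -7.  42. 252.]
 [ -7.  43. 247.]
 [ -6.  45. 257.]
 [ -3.  46. 252.]] [-67.  42. 277.]
top red 0
```

apply_moves:
  rows: [1, -4, 0, 3, 0, 1, -8, 0, 6, 0, 1, -12, 0, 10, 0, 1, -15, 0, 13, 0, 1, -18, 0, 15, 0, 1, -21, 0, 16, 0, 1, -24, 0, 16, 0, 1, -26, 0, 16, 0, 1, -27, 0, 16, 0, 1, -27, 0, 16, 0]

```text
time_s: 21.17
tcp_pos: [0.5999, -0.0624, 0.2139]
ee_rot: [[0.97, -0.242, 0.013], [-0.242, -0.97, -0.002], [0.013, -0.001, -1.0]]
wrist_force: [9.4, -2.4, 2.1]
grip_width: 0.0005
gripper_force: 4.3
```

```bash
python3 ct.py
```

```text
t 21.1667 tcp [ 0.5999 -0.0624  0.2139] q [-0.12  0.34  1.45 -0.    1.35  1.69] turn 0.0 f [ 9.4 -2.4  2.1] w 0.0005334355863982443 press xyz [-55.8  52.6 213.9]
scene red 29
[[-83.  39. 253.]
 [-83.  42. 247.]
 [-82.  44. 253.]
 [-81.  37. 254.]] [[-22.  47. 261.]
 [-22.  46. 248.]
 [-21.  50. 263.]
 [-20.  40. 254.]] [-28.  38. 263.]
top red 0
```

apply_moves:
  rows: [1, 6, 0, -2, 0, 0.8, 8, 0, -25, 0, 0.6, 5, 0, -60, 0, 0.4, 0, 5, -95, 0, 0.3, -8, 20, -118, 0, 0.3, -18, 45, -120, 0, 0.3, -28, 75, -120, 0, 0.3, -35, 105, -120, 0, 0.3, -38, 127, -120, 0, 0.3, -38, 136, -120, 0]

```text
time_s: 22.1
tcp_pos: [0.523, -0.1863, 0.332]
ee_rot: [[0.97, -0.245, -0.002], [-0.245, -0.97, -0.0], [-0.002, 0.001, -1.0]]
wrist_force: [-0.5, 2.2, 0.2]
grip_width: 0.0576
gripper_force: 0.0
```

```bash
python3 - <<'E'
from h import *
go(pr(-.0935,-.084,.261))
c=read_camera("scene");P=cloud(c);im=c["img"].astype(int).sum(-1)
L=np.stack([(P-O)@EX,(P-O)@EY,P[...,2]],-1)*1000
m=(im<200)&(abs(L[...,0]+94)<35)&(abs(L[...,1]+85)<30)&(L[...,2]>292)&(L[...,2]<338)
q=L[m];print(len(q),np.round(q.min(0)),np.round(q.max(0)),np.round(q.mean(0)))
m=(im[...,]>0)&(L[...,2]>225)&(L[...,2]<290)&(abs(L[...,1]-44)<15)&(c["img"][...,0]>110)&(c["img"][...,1]<70)
if m.any(): print("catch",np.round(L[m].min(0)),np.round(L[m].max(0)))
E
```

```text
t 22.1 tcp [ 0.523  -0.1863  0.332 ] q [-0.36  0.24  1.3  -0.    1.61  1.46] turn -0.003 f [-0.5  2.2  0.2] w 0.057626609136986584 press xyz [-100.4  -86.3  332. ]
[ 7.  -2.3 71. ]
39 [-107. -103.  311.] [-80. -86. 334.] [-95. -96. 321.]
catch [-84.  37. 228.] [-20.  52. 266.]
```

apply_moves:
  rows: [0.3, 6.5, -1.5, 0, 0, 0.3, 6.5, -1.5, 10, 0, 0.3, 6.5, -1.5, 25, 0, 0.3, 6.5, -1.5, 42, 0, 0.3, 6.5, -1.5, 58, 0, 0.3, 6.5, -1.5, 68, 0, 0.3, 6.5, -1.5, 71, 0, 0.6, 6.5, -1.5, 71, 0, 0.8, 6.5, -1.5, 71, 0, 0.8, 6.5, -1.5, 71, 0]
  newtons: 35

```text
time_s: 22.98
tcp_pos: [0.5325, -0.1843, 0.262]
ee_rot: [[0.97, -0.241, 0.002], [-0.241, -0.97, -0.001], [0.002, 0.0, -1.0]]
wrist_force: [0.4, -0.2, 0.1]
grip_width: 0.0463
gripper_force: 0.0
```

apply_moves:
  rows: [0.8, 0, 0, 0, 0, 0.8, 0, 0, 0, 0, 0.8, 0, 0, 0, 0, 0.8, 0, 0, 0, 0, 0.8, 0, 0, 0, 0, 0.8, 0, 0, 0, 0, 0.8, 0, 0, 0, 0, 0.8, 0, 0, 0, 0, 0.8, 0, 0, 0, 0, 0.8, 0, 0, 0, 0]

```text
time_s: 23.82
tcp_pos: [0.5317, -0.1872, 0.2619]
ee_rot: [[0.97, -0.243, 0.001], [-0.243, -0.97, -0.006], [0.002, 0.005, -1.0]]
wrist_force: [-2.5, -6.3, 2.0]
grip_width: 0.0321
gripper_force: 35.0
```

apply_moves:
  rows: [0.8, -3, 1.5, 3, 0, 0.8, -6.5, 2.5, 6, 0, 0.8, -13, 2.5, 12, 0, 0.8, -19, 2.5, 18.5, 0, 0.8, -24.5, 2.5, 25.5, 0, 0.8, -30, 2.5, 32.5, 0, 0.8, -35, 2.5, 40, 0, 0.8, -39.5, 2.5, 48, 0, 0.8, -43.5, 2.5, 55.5, 0, 0.8, -47, 2.5, 64, 0]

```text
time_s: 24.65
tcp_pos: [0.4848, -0.1757, 0.1967]
ee_rot: [[0.97, -0.242, -0.0], [-0.242, -0.97, -0.001], [-0.0, 0.001, -1.0]]
wrist_force: [-3.4, -2.5, 4.6]
grip_width: 0.0324
gripper_force: 35.0
```

```bash
python3 - <<'E'
from h import *
go()
E
```

```text
t 24.65 tcp [ 0.4848 -0.1757  0.1967] q [-0.37  0.21  1.66 -0.    1.26  1.45] turn 0.0 f [-3.4 -2.5  4.6] w 0.03243871042278167 press xyz [-140.   -85.2  196.7]
```

apply_moves:
  rows: [0.8, -3, 0, 7, 0, 0.8, -6, 0, 16, 0, 0.8, -8.5, 0, 25, 0, 0.8, -10, 0, 34, 0, 0.8, -12, 0, 43, 0, 0.8, -13, 0, 52, 0, 0.8, -13.5, 0, 61, 0, 0.8, -13, 0, 70, 0, 0.8, -13, 0, 78, 0, 0.8, -12.5, 0, 84, 0]
  newtons: 50

```text
time_s: 25.48
tcp_pos: [0.4728, -0.1727, 0.1126]
ee_rot: [[0.97, -0.242, -0.001], [-0.242, -0.97, -0.001], [-0.001, 0.001, -1.0]]
wrist_force: [-3.9, -3.4, 8.6]
grip_width: 0.0319
gripper_force: 50.0
```

apply_moves:
  rows: [0.8, 0, 0, 1.5, 0, 0.8, 0.5, 0, 3, 0, 0.8, 0.5, 0, 4, 0, 0.8, 0.5, 0, 5, 0, 0.8, 1, 0, 6, 0, 0.8, 1, 0, 7, 0, 0.8, 1, 0, 7, 0, 0.8, 1, 0, 7, 0, 0.8, 1, 0, 7, 0, 0.8, 1, 0, 7, 0]

```text
time_s: 26.32
tcp_pos: [0.4734, -0.1729, 0.1079]
ee_rot: [[0.97, -0.242, -0.001], [-0.242, -0.97, -0.001], [-0.001, 0.001, -1.0]]
wrist_force: [-8.2, -1.9, 19.9]
grip_width: 0.032
gripper_force: 50.0
```

```bash
python3 - <<'E'
from h import *
go()
c=read_camera("scene"); cv2.imwrite("pics/s5.png",cv2.resize(c["img"][165:285,210:370,::-1],(800,600),interpolation=cv2.INTER_CUBIC))
E
```

```text
t 26.3167 tcp [ 0.4734 -0.1729  0.1079] q [-0.37  0.27  1.83 -0.    1.05  1.44] turn 0.0 f [-8.2 -1.9 19.9] w 0.0319783864960357 press xyz [-151.8  -85.3  107.9]
```

View pics/s5.png

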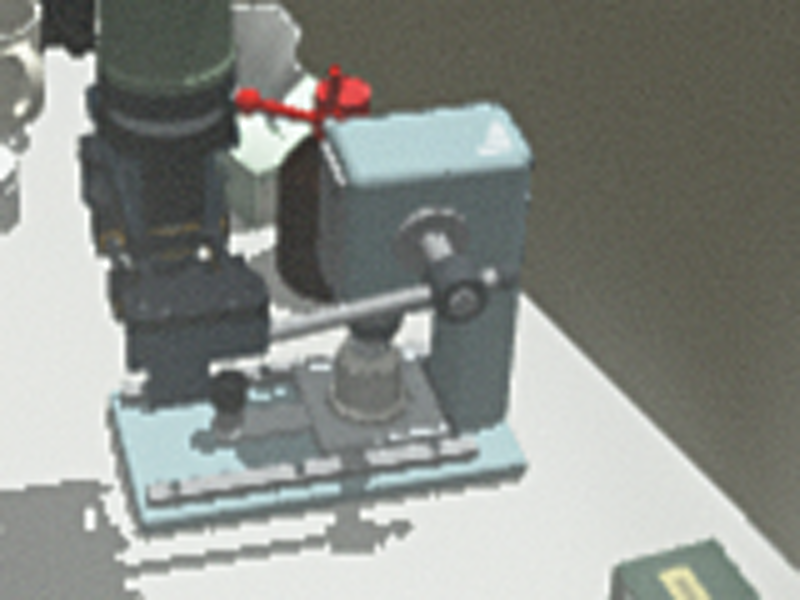

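The lever is down: its rod runs from (275,328) to (460,297), with the ball in the gripper. The ram foot is pressed on the die at (375,335), no yellow band shows, and the catch is flipped with its ball at (247,100). Handing in.

```bash
python3 -c "
from station import *
print(close_job())"
```

```text
the job is handed in; nothing more can be done
None
```

I handed the job in at about 26 s: the die is in the slide's pocket and home under the ram, the catch is flipped over, and the gripper is holding the lever down at its stop. The last picture shows no yellow band on the foot; the hand-in returned no verdict.

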